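Change the tissue block in the trimming clamp and lock it

TASK

Take the trimmed tissue block out of the open trimming clamp and set it down in a free part of the magenta block tray. Then lower the untrimmed block from the bench, wax up, right down between the clamp's four pins and push the red-knobbed lever fully shut so the jaw locks it. Set both blocks down gently rather than letting them fall, and leave the petri dish and the steel mould where they are.

Things in the scene. Friction and masses are not known exactly. Their poses are not given: they have to be found in the camera images.
- block_done: Trimmed block: blue cassette with clean cream wax (24 x 20 mm, 4 mm proud), wax up in the clamp at the start, free to lift. Cassette 40 long, 28.5 wide, 7.4 mm thick, about 25 g. Origin: mid width and thickness at the end without label slope. Body z along the length to the sloped end, y across the width, x out of the plain face (down when wax up). Grip across the width at mid length.
- block_done_mid (a point): Centre of that cassette, 20 mm from either end, 3.7 mm above the face it lies on when wax up. Axes as its body.
- block_next: Untrimmed block: same cassette, size, weight, origin and axes as block_done, with larger wax (26 x 22.5 mm) and a thin wax rim round it. At the start it lies wax up on the bench, elsewhere than the clamp.
- block_next_mid (a point): Centre of that cassette, 20 mm from either end, 3.7 mm above the face it lies on when wax up. Axes as its body.
- clamp: Trimming clamp, fixed: grey base plate 90 (x) x 158 (y) x 10 mm with a raised aluminium bed only 20 mm wide in x and 34 mm high, so fingertips can pass beside and below a cassette's long sides. The cassette lies with its length along clamp y; either end may face the fixed jaw. Origin on the bench under the bed's centre, z up.
- clamp_seat (a point): Bed's centre on its top, 34 mm above the bench; axes as the clamp. A seated cassette's centre is 3.7 mm above it. Four 6 mm steel pins at x +-18.7, y +-17.5 mm, full width to 4.5 mm above the bed, cone tips to 10 mm, leave 31.4 mm for the cassette's width; the cones guide it in. Between the pins a 29 mm gap for a finger at each long side.
- fixed_jaw (a point): Middle of the fixed jaw's top edge: its face stands 20.6 mm from the bed's centre on the clamp's +y side, its top 10 mm above the bed, the edge rounded by 4 mm. Axes as the clamp.
- jaw_lip (a point): Edge of the sliding jaw's hooked lip, underside, on the -y side. Its face is 3 mm behind the lip; the lip is 3.5 mm thick, 9 mm above the bed. Shut: face 20.5 mm from the bed's centre, lip over the cassette's end. It draws back 4 mm per rad of lever, clear of a centred cassette when open. Shutting slides the cassette against the fixed jaw.
- lever_hinge (a point): The lever's upright pivot axis, 53.5 mm from the bed's centre along clamp -y, 40 mm above the bench (mid thickness of the lever). Axes as the clamp.
- lever_knob (a point): Centre of the red upright knob at the lever's end, 70 mm from the pivot: 15 mm thick, from 44.5 to 74.5 mm above the bench. The lever itself is a flat steel bar 12 mm wide, its top 43.5 mm above the bench.
- lever (a joint): Lever angle, rad: 0 = fully shut against its stop (lever along clamp +x); 1.3 to 1.6 = open, as at the start (roughly along clamp -y). It swings level, anticlockwise seen from above when shutting, stays where left and needs about 2 N at the knob.
- tray: Magenta block tray, fixed, 175 (x) x 143 (y) x 26 mm, walls 4, floor 3 mm thick; origin under its centre, z up. Filed blocks stand upright (to 43 mm) in the quarter x 5..85, y 0..70 mm. A low rib (to 12 mm) runs along x at y = -9.5 mm. Free: the strip y -66..-13 mm and the quarter x -82..2, y -5..66 mm.
- tray_free (a point): Centre of the tray's free strip, on its floor: tray x 0, y -39 mm, 3 mm above the bench. Axes as the tray.
- petri: Covered petri dish, 61 mm across, 15 mm high, loose on the bench; origin under its centre. Leave it.
- mould: Small steel base mould, 34 x 26 x 13 mm, loose on the bench; origin under its centre. Leave it.
Things that resemble listed ones, but are neither listed nor needed, are in the scene too. What is shaped like the block_done but pink is not meant.

How it is judged:
By the outcome, as a careful person would: the job done as asked, in the order asked, and still so for the second after the job is handed in, with the robot touching nothing.
It also fails if it takes over 59 s, if anything falls off the work surface, if the arm or the gripper's body presses on something with over 40 N, if the wrist force passes 120 N, or if a joint passes its speed limit or range.

ROBOT

A 6-joint arm with a two-finger parallel gripper is mounted at the origin on a cart in front of the work surface, level with it; the furniture and walls round the work are solid. World frame = base frame: x ahead of the robot, y to its left, z up, the work surface at z = 0. Lengths are in m, angles in rad, forces in N, time in s.
With the tool pointing down it reaches from about 0.375 to 0.975 m from the base axis. Payload 3.8 kg.
Tool frame: the origin (TCP) lies midway between the tips of the shut fingers; the grasp point (between the pads) lies 19 mm behind it; z points along the fingers, y is the line along which they close (so a half turn about z gives the same grasp; the last joint's range is limited). The gripper opens to 85 mm and grips with 20 to 120 N. Pads are 22 mm wide; open, the fingers measure 114 mm over their backs; the gripper's body (76 mm by 85 mm) begins 54 mm behind the grasp point. The pads swing forward as they close: fully open they stand 13 mm farther back than shut.
Start: joints at [-1.144, 0.264, 1.604, -0, 1.274, -0.037], TCP at [0.302, -0.604, 0.231] pointing down, gripper open.
Joint ranges: [-2.63, 2.63], [-0.94, 2.18], [0.31, 2.57], [-1.31, 4.45], [0, 2.66], [-2.55, 2.55]. Speed limits (rad/s): [2.57, 2.57, 3.14, 3.14, 3.14, 3.14].

INTERFACE

Orientations are given as a rotation vector (axis times angle).
In Python, from workcell import bot, cams gives the robot as it stands.
- The arm moves only by the tool play_rows, never from a script. Its argument "rows" is a list of rows, each a list of 2 entries, a list of its own where there are three numbers: the shift along the tool's x, y, z scaled (see below), then the turn, a rotation vector about the tool's x, y, z scaled (see below). A call has 1 to 20 rows; each row is the pose to reach, as a shift and turn from the pose commanded when the call began, along the tool's axes at that moment; what a row does not reach only later rows make up. The controller multiplies each number of a shift by 250 mm and each number of a turn by 45 degrees. A row lasts 1/12 s, in which the tool goes at most 41.7 mm and 7.16 degrees, less where a joint would pass 70% of its speed; a pose out of reach is approached as far as the arm can. A call with a number of a shift or a turn outside -1 to 1 is refused whole. A call with a gripper value outside its range is refused whole. "claw" is the opening, from -1 (shut) to 1 (fully open), set as the call begins (left out, the last holds). The fingers move at their own pace and stop on an object; "newtons" is the grip in N (left out, the last holds). Time passes only in rows, so rows that repeat a pose let the fingers close. It gives the time, the measured TCP pose, the force, the opening and the grip force at its end, in the units of the state.
- bot.read_state(): the state, without advancing time (a new reading comes with each control period).
- cams.read_camera(name): name is "scene" or "top" or "wrist"; returns a dict with "image" (400x640x3 uint8, red, green, blue), "K" (3x3 intrinsics, pixels), "T" (4x4, takes a point from camera to world coordinates); the wrist camera has in their place "mount" (4x4, takes a point from camera to tool coordinates, whose origin is the TCP and whose axes are the flange's). Camera axes: x right, y down, z forward; pixel columns grow to the right and rows downward; lengths in m; the calibration is good to about 2 mm. A picture is of the moment at which its call begins: read the wrist's pose just before it. There is no depth.
- bot.finish_job(): hands the job in; it is judged then, once.
The state is a dict: "time": time; "q": joint angles; "joint_vel": joint speeds; "joint_torque": joint torques, N m; "tool_pos": TCP position; "tcp_rot": TCP orientation; "wrist_force": force on the tool from outside, world axes, zero at the start; "torque": the same for the moment, N m; "width": opening from 0.0 (shut) to 1.0 (fully open); "grip_force": force on a finger pad.
Only numpy, scipy, OpenCV 4.12 (cv2) and the standard library are available. Lean on these libraries where they do the work, as an engineer would, in place of code of your own. Each camera call takes 0.05 s, during which the arm holds its last target. There are 200 camera calls.

## Working session

There is one attempt and no reset: what is moved stays moved. The work goes in short steps, Python scripts to look and compute and a tool call to move; the robot and the scene stay as the last step left them, time stands still between calls to the robot, and variables do not carry over. Pictures are saved under pics/ and viewed, at most 10 in all, crops included, and the job is handed in when it is done.

Besides the shell and the picture viewer there is one more tool, called after "Request:" as name(argument=value, ...), one argument or row to a line, values as JSON. play_rows: Moves the arm, as the interface text tells. Its arguments: {"type":"object","properties":{"rows":{"type":"array","items":{"type":"array"}},"claw":{"type":"number"},"newtons":{"type":"number"}},"required":["rows"]}

```bash
mkdir -p pics; cat > h.py <<'E'
import numpy as np, cv2
from scipy.spatial.transform import Rotation as R
from workcell import bot, cams
def toolT(s):
    T=np.eye(4);T[:3,:3]=R.from_rotvec(s["tcp_rot"]).as_matrix();T[:3,3]=s["tool_pos"];return T
def get(n):
    s=bot.read_state(); c=cams.read_camera(n)
    T=toolT(s)@np.array(c["mount"]) if n=="wrist" else np.array(c["T"])
    return c["image"],np.array(c["K"]),T
def save(n,im): cv2.imwrite("pics/"+n,im[:,:,::-1])
def atz(K,T,uv,z):
    d=T[:3,:3]@np.linalg.inv(K)@np.array([uv[0],uv[1],1.]);return T[:3,3]+d*(z-T[2,3])/d[2]
def tri(obs):
    A=np.zeros((3,3));b=np.zeros(3)
    for K,T,uv in obs:
        d=T[:3,:3]@np.linalg.inv(K)@np.array([uv[0],uv[1],1.]);d/=np.linalg.norm(d)
        P=np.eye(3)-np.outer(d,d);A+=P;b+=P@T[:3,3]
    return np.linalg.solve(A,b)
def proj(K,T,p):
    q=np.linalg.inv(T)@np.append(p,1.);q=K@q[:3];return q[:2]/q[2]
E
python3 - <<'E'
from h import *
np.set_printoptions(precision=4,suppress=True)
for n in("scene","top"):
    im,K,T=get(n);save(n+"0.png",im);np.savez(n+".npz",K=K,T=T,im=im);print(n,K,T)
s=bot.read_state();print(s);c=cams.read_camera("wrist");print(c["mount"],c["K"])
E
```

```text
scene [[455.9814   0.     321.3592]
 [  0.     455.9814 200.7674]
 [  0.       0.       1.    ]] [[ 0.7256 -0.3538  0.5902 -0.0819]
 [-0.6881 -0.3668  0.626  -0.5551]
 [-0.005  -0.8604 -0.5096  0.6014]
 [ 0.      0.      0.      1.    ]]
top [[423.4089   0.     319.4477]
 [  0.     423.4089 199.6706]
 [  0.       0.       1.    ]] [[-0.0185 -0.9789  0.2036  0.3964]
 [-0.9998  0.0185 -0.0019  0.0841]
 [-0.0019 -0.2036 -0.9791  0.9008]
 [ 0.      0.      0.      1.    ]]
{'time': 0.1, 'q': array([-1.1439,  0.2647,  1.6053,  0.    ,  1.2737, -0.0369]), 'joint_vel': array([-0.0016,  0.0004, -0.003 , -0.0001,  0.0001, -0.    ]), 'joint_torque': array([  0.0009, -51.6707, -36.859 ,  -0.0001,   0.0063,  -0.    ]), 'tool_pos': array([ 0.3017, -0.6031,  0.23  ]), 'tcp_rot': array([-3.0555, -0.7215,  0.0006]), 'wrist_force': array([-0.0135, -0.3621, -1.3217]), 'torque': array([ 0.0358,  0.0117, -0.0363]), 'grip_force': 0.0, 'width': 1.001648402317199}
[[-0.0005 -0.9656 -0.2601  0.0664]
 [ 1.     -0.0007  0.0006 -0.0003]
 [-0.0007 -0.2601  0.9656 -0.1424]
 [ 0.      0.      0.      1.    ]] [[320.4352   0.     318.9224]
 [  0.     320.4352 200.2414]
 [  0.       0.       1.    ]]
```

View pics/top0.png

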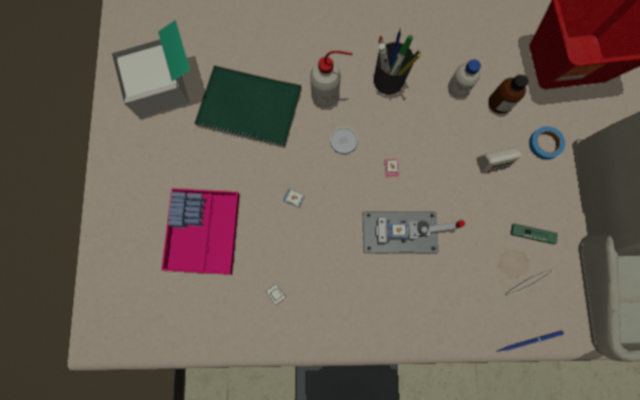

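View pics/scene0.png

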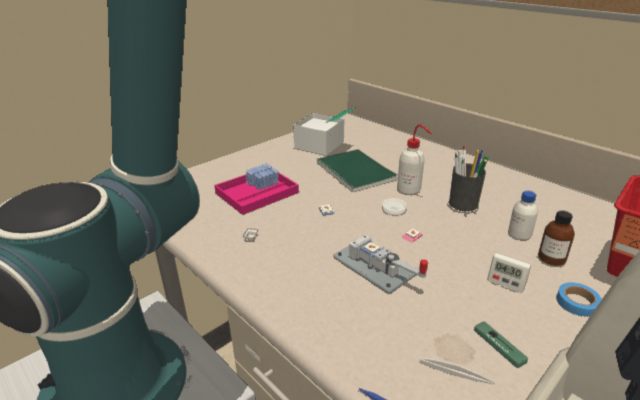

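Top view candidates for the blocks:
- The blue cassette in the clamp at (399,230) is block_done.
- The blue cassette on the bench at (294,198) is block_next.
- The pink cassette at (392,167) is a decoy.
- The mould is at (276,294), and the filed blocks are at (186,209) in the tray.
- The petri dish is at (343,141).
- The scene view shows the same layout: clamp block (373,247), next block (326,210), pink (412,235), knob (424,266).

I'll check the choice in one crop.

```bash
python3 - <<'E'
from h import *
np.set_printoptions(precision=4,suppress=True)
t=np.load("top.npz");s=np.load("scene.npz")
def crop(im,u,v,w,h,k): return cv2.resize(im[v:v+h,u:u+w],(w*k,h*k),interpolation=cv2.INTER_CUBIC)
a=crop(t["im"],355,195,120,75,4);b=crop(t["im"],270,175,80,75,4)
c=crop(s["im"],325,225,120,75,4);d=crop(s["im"],290,185,80,75,4)
save("crop1.png",np.vstack([np.hstack([a,b]),np.hstack([c,d])]))
for n,a,b in [("done wax",(399,230),(373,247)),("next wax",(294,198),(326,210)),("knob",(461,224),(424,266)),("pink",(392,167),(412,235)),("mould",(276,294),(251,234)),("petri",(343,141),(394,207))]:
    print(n,tri([(t["K"],t["T"],a),(s["K"],s["T"],b)]))
for uv in[(173,189),(239,192),(232,274),(163,271)]: print(atz(t["K"],t["T"],uv,.026))
E
```

```text
done wax [ 0.5093 -0.079   0.0453]
next wax [0.5873 0.1376 0.0043]
knob [ 0.5158 -0.1992  0.0625]
pink [ 0.652  -0.0774  0.0058]
mould [0.3859 0.175  0.0101]
petri [0.7149 0.0271 0.0072]
[0.6073 0.3928 0.026 ]
[0.5981 0.2526 0.026 ]
[0.4271 0.2634 0.026 ]
[0.4357 0.4043 0.026 ]
```

View pics/crop1.png

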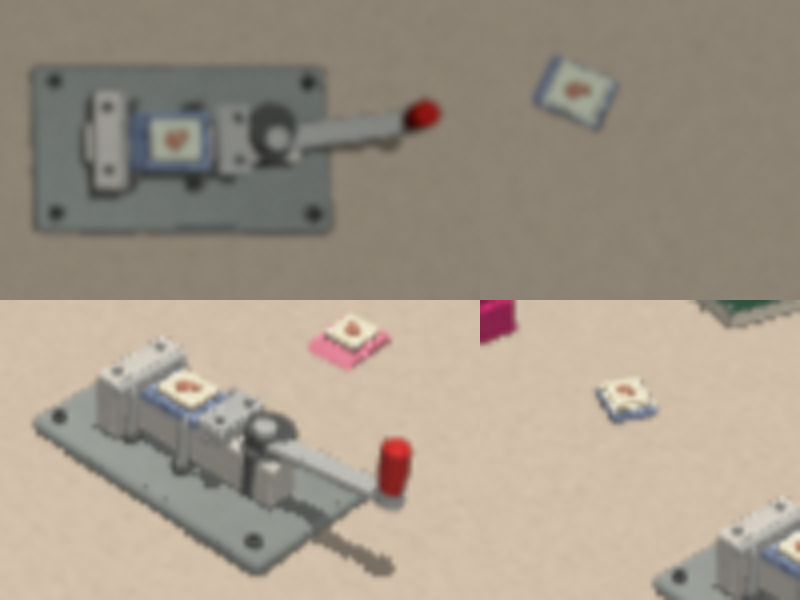

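The crop confirms the choice. The blue cassette with the clean wax sits between the pins at top (399,230). The blue one with the rim lies alone at (294,198). The pink one is the decoy. I'll fly to above the clamp for the wrist camera.

Request:
play_rows(
  rows=[
    [[0.84,-0.75,-0.08],[0,0,-0.7]],
    [[0.84,-0.75,-0.08],[0,0,-0.7]],
    [[0.84,-0.75,-0.08],[0,0,-0.7]],
    [[0.84,-0.75,-0.08],[0,0,-0.7]],
    [[0.84,-0.75,-0.08],[0,0,-0.7]],
    [[0.84,-0.75,-0.08],[0,0,-0.7]],
    [[0.84,-0.75,-0.08],[0,0,-0.7]],
    [[0.84,-0.75,-0.08],[0,0,-0.7]],
  ],
)

```text
time: 0.82
tool_pos: [0.4076, -0.337, 0.2516]
tcp_rot: [-2.742, -1.53, -0.004]
wrist_force: [0.7, -0.6, 0.1]
width: 0.996
grip_force: 0.0
```

```bash
cat >> h.py <<'E'
def go(pos,yaw,s=None):
    """units for a move to TCP pos, tool down, tool x at world yaw (deg)"""
    s=s or bot.read_state();M=toolT(s);y=np.radians(yaw)
    x=np.array([np.cos(y),np.sin(y),0]);G=np.c_[x,np.cross([0,0,-1],x),[0,0,-1]]
    d=M[:3,:3].T@(np.array(pos)-M[:3,3]);r=R.from_matrix(M[:3,:3].T@G).as_rotvec()
    print("shift",np.round(d/.25,4),"turn",np.round(r/np.radians(45),4),"rows",max(np.linalg.norm(d)/.0417,np.degrees(np.linalg.norm(r))/7.16))
def st():
    s=bot.read_state();M=toolT(s);print("t",round(s["time"],2),"p",np.round(s["tool_pos"],4),"yaw",np.round(np.degrees(np.arctan2(M[1,0],M[0,0])),2),"F",np.round(s["wrist_force"],1),"w",round(s["width"],3),"g",round(s["grip_force"],1),"q",np.round(s["q"],2));return s
E
python3 -c "
from h import *
st();go((.509,-.082,.24),90)"
```

```text
t 0.82 p [ 0.4076 -0.337   0.2516] yaw 58.33 F [ 0.7 -0.6  0.1] w 0.996 g 0.0 q [-0.74 -0.03  1.89  0.    1.28 -0.19]
shift [ 1.0811 -0.1902  0.0496] turn [ 0.0008 -0.0035 -0.7038] rows 6.587389228580767
```

Request:
play_rows(
  rows=[
    [[1,-0.19,0.05],[0,0,-0.704]],
    [[1,-0.19,0.05],[0,0,-0.704]],
    [[1,-0.19,0.05],[0,0,-0.704]],
    [[1,-0.19,0.05],[0,0,-0.704]],
    [[1,-0.19,0.05],[0,0,-0.704]],
    [[1,-0.19,0.05],[0,0,-0.704]],
    [[1,-0.19,0.05],[0,0,-0.704]],
    [[1,-0.19,0.05],[0,0,-0.704]],
    [[1,-0.19,0.05],[0,0,-0.704]],
  ],
)

```text
time: 1.57
tool_pos: [0.4976, -0.1051, 0.2385]
tcp_rot: [-2.225, -2.218, 0.002]
wrist_force: [-0.7, -0.2, -0.8]
width: 0.998
grip_force: 0.0
```

```bash
python3 - <<'E'
from h import *
st();im,K,T=get("wrist");np.savez("w1.npz",K=K,T=T,im=im);save("w1.png",im)
print(T)
E
```

```text
t 1.57 p [ 0.4976 -0.1051  0.2385] yaw 89.83 F [-0.7 -0.2 -0.8] w 0.998 g 0.0 q [-0.26 -0.06  1.94 -0.    1.26 -0.25]
[[ 9.99993836e-01 -3.32374326e-03 -1.13171029e-03  4.98418207e-01]
 [-3.50405852e-03 -9.65165119e-01 -2.61618072e-01 -3.86583789e-02]
 [-2.22735996e-04  2.61620425e-01 -9.65170816e-01  3.80772935e-01]
 [ 0.00000000e+00  0.00000000e+00  0.00000000e+00  1.00000000e+00]]
```

View pics/w1.png

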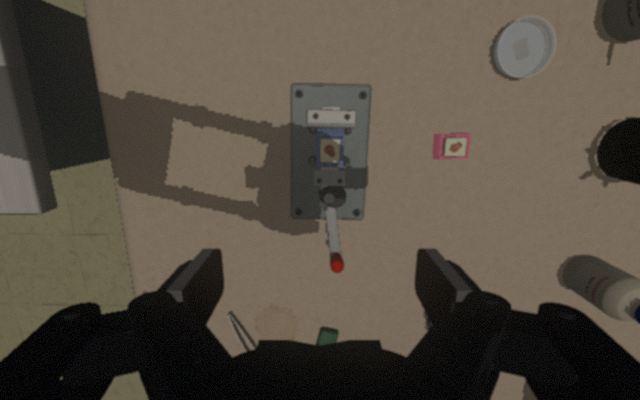

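The wrist view shows clamp plate corners about (291,84), (370,84), (364,219) and (289,219), block_done wax at (330,151), knob at (337,265) and the pink decoy at (452,146). I'll go lower and sideways for a second, closer view.

Request:
play_rows(
  rows=[
    [[0.18,0.13,0.34],[0,0,0]],
    [[0.18,0.13,0.34],[0,0,0]],
    [[0.18,0.13,0.34],[0,0,0]],
    [[0.18,0.13,0.34],[0,0,0]],
    [[0.18,0.13,0.34],[0,0,0]],
    [[0.18,0.13,0.34],[0,0,0]],
  ],
)

```text
time: 2.12
tool_pos: [0.531, -0.0617, 0.1551]
tcp_rot: [2.227, 2.214, 0.001]
wrist_force: [0.7, -0.8, -0.8]
width: 1.0
grip_force: 0.0
```

```bash
python3 - <<'E'
from h import *
np.set_printoptions(precision=4,suppress=True)
st();im,K,T=get("wrist");np.savez("w2.npz",K=K,T=T,im=im)
a=np.load("w1.npz")["im"]
A=cv2.resize(a[75:285,280:380],None,fx=2.8,fy=2.8,interpolation=cv2.INTER_CUBIC)
p=proj(K,T,np.array([.51,-.095,.03]));print(p)
u0,v0=int(p[0])-70,int(p[1])-90;u0=max(u0,0);v0=max(v0,0);print(u0,v0)
B=cv2.resize(im[v0:v0+194,u0:u0+165],None,fx=3,fy=3,interpolation=cv2.INTER_CUBIC)
h=max(A.shape[0],B.shape[0]);P=lambda x:np.pad(x,((0,h-x.shape[0]),(0,0),(0,0)))
o=np.hstack([P(A),P(B)]);print(A.shape,B.shape,o.shape)
o=cv2.convertScaleAbs(o,alpha=1.6);save("m2.png",o[:, :800])
E
```

```text
t 2.12 p [ 0.531  -0.0617  0.1551] yaw 89.65 F [ 0.7 -0.8 -0.8] w 1.0 g 0.0 q [-0.16  0.06  1.99 -0.    1.09 -0.16]
[294.6441 230.0098]
224 140
(588, 280, 3) (582, 495, 3) (588, 775, 3)
```

View pics/m2.png

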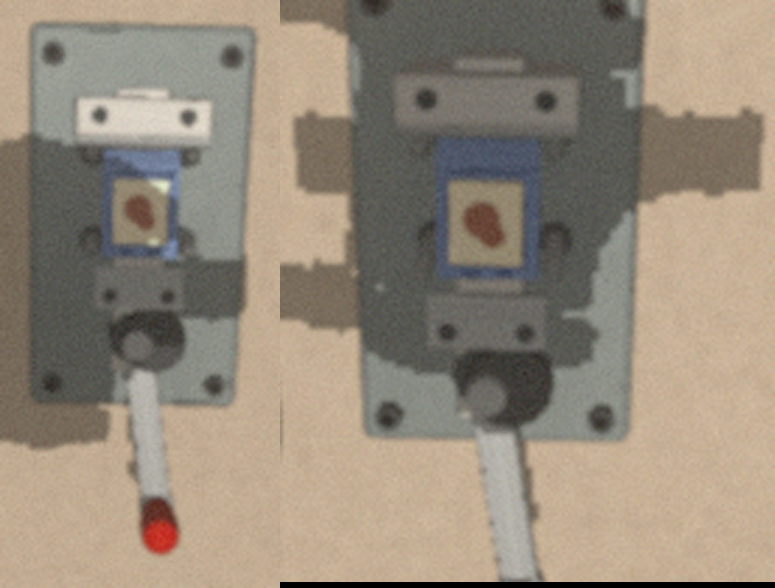

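```bash
cat > fit.py <<'E'
from h import *
from scipy.optimize import least_squares
np.set_printoptions(precision=4,suppress=True)
L=[np.load(f"w{i}.npz") for i in(1,2)]
m1=lambda p:np.array([280+p[0]/2.8,75+p[1]/2.8]);m2=lambda p:np.array([224+(p[0]-280)/3,140+p[1]/3])
pl1=[(32,25),(254,29),(234,404),(31,402)];sc1=[(53,54),(231,57),(213,385),(52,383)]
pl2=[None,None,(628,439),(364,436)];sc2=[(375,3),(613,7),(600,419),(389,416)]
sg=[(-1,1),(1,1),(1,-1),(-1,-1)]
def res(p,w=(0,1)):
    x,y,a,sx,sy=p;c,s=np.cos(a),np.sin(a);o=[]
    for i,(pl,sc,m) in enumerate([(pl1,sc1,m1),(pl2,sc2,m2)]):
        if i not in w: continue
        for k in range(4):
            for q,(hx,hy) in((pl[k],(.045,.079)),(sc[k],(sx,sy))):
                if q is None: continue
                X,Y=hx*sg[k][0],hy*sg[k][1]
                o+=list(proj(L[i]["K"],L[i]["T"],np.array([x+c*X-s*Y,y+s*X+c*Y,.010]))-m(q))
    return o
for w in[(0,),(1,),(0,1)]:
    r=least_squares(res,[.51,-.08,0,.036,.07],args=(w,));print(w,r.x,"yaw",np.degrees(r.x[2]),"rms",np.sqrt(np.mean(r.fun**2)))
for n,a,b in[("wax",(141,212.5),(485,224)),("blue BL",(104,259),(436,276)),("blue BR",(179,259),(539,276)),("jawL",(77,99),(396,73)),("jawR",(211,101),(580,76))]:
    print(n,tri([(L[0]["K"],L[0]["T"],m1(a)),(L[1]["K"],L[1]["T"],m2(b))]))
print("cass at .0414 w2",[atz(L[1]["K"],L[1]["T"],m2(q),.0414) for q in[(436,276),(540,276),(436,150),(540,150)]])
print("wax at .0454",atz(L[1]["K"],L[1]["T"],m2((485,224)),.0454),atz(L[0]["K"],L[0]["T"],m1((141,212)),.0454))
print("knob",atz(L[0]["K"],L[0]["T"],m1((160,537)),.0745))
E
python3 fit.py
```

```text
(0,) [ 0.5099 -0.0863 -0.0223  0.0349  0.0675] yaw -1.277367283882414 rms 1.0065132916685215
(1,) [ 0.5097 -0.0858 -0.0227  0.035   0.0673] yaw -1.3021418772175706 rms 1.2898194626495438
(0, 1) [ 0.5098 -0.0861 -0.0227  0.035   0.0674] yaw -1.3000760034470755 rms 1.1498247932586974
wax [ 0.5099 -0.0763  0.0442]
blue BL [ 0.4953 -0.0945  0.0376]
blue BR [ 0.5247 -0.0951  0.0358]
jawL [ 0.4863 -0.0354  0.0374]
jawR [ 0.5361 -0.0365  0.0363]
cass at .0414 w2 [array([ 0.495 , -0.0924,  0.0414]), array([ 0.5245, -0.0926,  0.0414]), array([ 0.4966, -0.0558,  0.0414]), array([ 0.525 , -0.056 ,  0.0414])]
wax at .0454 [ 0.5097 -0.0758  0.0454] [ 0.5101 -0.0762  0.0454]
knob [ 0.5169 -0.1941  0.0745]
```

```bash
cat >> fit.py <<'E'
print(np.reshape(r.fun,(-1,2)))
K,T=L[1]["K"],L[1]["T"]
print("pins",[atz(K,T,m2(q),.040)[:2] for q in[(425,147),(556,147),(432,238),(555,238)]])
print("jaw front",[atz(K,T,m2(q),.044)[:2] for q in[(396,132),(577,134)]],"hinge",atz(K,T,m2((503,388)),.05)[:2])
K,T=L[0]["K"],L[0]["T"]
print("pins w1",[atz(K,T,m1(q),.040)[:2] for q in[(92,155),(190,155),(92,240),(186,240)]],"jaw front",[atz(K,T,m1(q),.044)[:2] for q in[(77,144),(210,146)]])
go((.5098,-.0740,.0355),88.7)
E
python3 fit.py | tail -32
```

```text
(0,) [ 0.5099 -0.0863 -0.0223  0.0349  0.0675] yaw -1.277367283882414 rms 1.0065132916685215
(1,) [ 0.5097 -0.0858 -0.0227  0.035   0.0673] yaw -1.3021418772175706 rms 1.2898194626495438
(0, 1) [ 0.5098 -0.0861 -0.0227  0.035   0.0674] yaw -1.3000760034470755 rms 1.1498247932586974
wax [ 0.5099 -0.0763  0.0442]
blue BL [ 0.4953 -0.0945  0.0376]
blue BR [ 0.5247 -0.0951  0.0358]
jawL [ 0.4863 -0.0354  0.0374]
jawR [ 0.5361 -0.0365  0.0363]
cass at .0414 w2 [array([ 0.495 , -0.0924,  0.0414]), array([ 0.5245, -0.0926,  0.0414]), array([ 0.4966, -0.0558,  0.0414]), array([ 0.525 , -0.056 ,  0.0414])]
wax at .0454 [ 0.5097 -0.0758  0.0454] [ 0.5101 -0.0762  0.0454]
knob [ 0.5169 -0.1941  0.0745]
[[-1.7421 -1.4255]
 [-0.0826 -0.4358]
 [ 1.4387 -1.177 ]
 [-0.0955 -0.2254]
 [ 0.4734  2.0703]
 [ 0.2437 -0.3493]
 [-0.7784  1.4368]
 [-0.0372 -0.6988]
 [ 0.1832 -0.792 ]
 [-0.0364 -0.8495]
 [ 0.6735  2.8928]
 [ 0.3427 -0.9447]
 [-0.9765  2.7061]
 [ 0.3212 -0.8903]]
pins [array([ 0.4934, -0.0552]), array([ 0.5294, -0.0555]), array([ 0.4942, -0.0816]), array([ 0.5288, -0.0818])]
jaw front [array([ 0.4863, -0.0501]), array([ 0.5351, -0.051 ])] hinge [ 0.5138 -0.1231]
pins w1 [array([ 0.492 , -0.0557]), array([ 0.5284, -0.0558]), array([ 0.4917, -0.0873]), array([ 0.5275, -0.0875])] jaw front [array([ 0.4866, -0.0515]), array([ 0.5353, -0.0524])]
shift [-0.0495 -0.0875  0.4807] turn [0.0036 0.0012 0.0211] rows 2.9443759762274384
```

The checks agree: wax top 44 mm (45.4 expected), cassette width 29 mm, and pins plus jaw put the seat at (0.510, -0.0737). I'll descend open around block_done and verify before closing.

Request:
play_rows(
  rows=[
    [[-0.049,-0.087,0.1],[0,0,0.021]],
    [[-0.049,-0.087,0.2],[0,0,0.021]],
    [[-0.049,-0.087,0.3],[0,0,0.021]],
    [[-0.049,-0.087,0.4],[0,0,0.021]],
    [[-0.049,-0.087,0.45],[0,0,0.021]],
    [[-0.049,-0.087,0.48],[0,0,0.021]],
    [[-0.049,-0.087,0.48],[0,0,0.021]],
    [[-0.049,-0.087,0.48],[0,0,0.021]],
  ],
  claw=1,
  newtons=30,
)

```text
time: 2.83
tool_pos: [0.5098, -0.0728, 0.0352]
tcp_rot: [2.244, 2.196, 0.002]
wrist_force: [1.0, 0.3, -0.7]
width: 0.997
grip_force: 0.0
```

```bash
python3 -c "
from h import *
st();go((.510,-.0737,.0355),88.7)
im,K,T=get('wrist');np.savez('w3.npz',K=K,T=T,im=im)
# blue cassette / wax extents at wrist
h=cv2.cvtColor(im,cv2.COLOR_RGB2HSV);m=cv2.inRange(h,(100,90,40),(125,255,255))
n,l,s,c=cv2.connectedComponentsWithStats(m)
for i in range(1,n):
  if s[i,4]>40: print(s[i],c[i])
"
```

```text
t 2.83 p [ 0.5098 -0.0728  0.0352] yaw 88.77 F [ 1.   0.3 -0.7] w 0.997 g 0.0 q [-0.19  0.17  2.12 -0.    0.85 -0.17]
shift [-0.0035  0.001  -0.0013] turn [0.0028 0.0006 0.0015] rows 0.023347651058260966
```

Request:
play_rows(
  rows=[
    [[-0.003,0.001,0],[0,0,0]],
    [[-0.003,0.001,0],[0,0,0]],
    [[-0.003,0.001,0],[0,0,0]],
    [[-0.003,0.001,0],[0,0,0]],
    [[-0.003,0.001,0],[0,0,0]],
    [[-0.003,0.001,0],[0,0,0]],
    [[-0.003,0.001,0],[0,0,0]],
    [[-0.003,0.001,0],[0,0,0]],
    [[-0.003,0.001,0],[0,0,0]],
    [[-0.003,0.001,0],[0,0,0]],
  ],
  claw=-1,
  newtons=30,
)

```text
time: 3.72
tool_pos: [0.5094, -0.0728, 0.0343]
tcp_rot: [2.244, 2.198, 0.001]
wrist_force: [-0.7, -0.0, 5.9]
width: 0.321
grip_force: 30.1
```

Request:
play_rows(
  rows=[
    [[0,0,-0.02],[0,0,0]],
    [[0,0,-0.05],[0,0,0]],
    [[0,0,-0.1],[0,0,0]],
    [[0,0,-0.2],[0,0,0]],
    [[0,0,-0.3],[0,0,0]],
    [[0,0,-0.35],[0,0,0]],
    [[0,0,-0.35],[0,0,0]],
  ],
)

```text
time: 4.3
tool_pos: [0.5117, -0.0733, 0.1253]
tcp_rot: [2.24, 2.194, 0.006]
wrist_force: [1.7, 0.1, -1.0]
width: 0.32
grip_force: 29.7
```

```bash
python3 -c "
from h import *
st();go((.5146,.2894,.125),86.3)
im,K,T=get('wrist');np.savez('w3.npz',K=K,T=T,im=im)
save('w3.png',np.hstack([im[:,120:520],get('top')[0][170:290,:][:, 340:480].repeat(2,0).repeat(2,1)[:240].copy() if 0 else np.zeros((400,1,3),np.uint8)]))
"
```

```text
t 4.3 p [ 0.5117 -0.0733  0.1253] yaw 88.81 F [ 1.7  0.1 -1. ] w 0.32 g 29.7 q [-0.19  0.05  2.05  0.    1.03 -0.17]
shift [ 1.4509e+00 -1.8700e-02 -6.0000e-04] turn [0.0091 0.0013 0.0557] rows 8.699080422353287
```

View pics/w3.png

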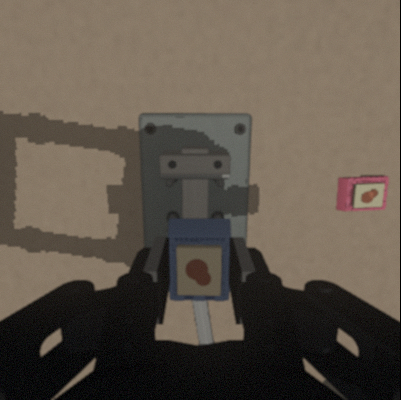

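The picture shows block_done held square between the fingers at about (200,262), with the clamp bed empty at (196,198). I'll carry it to the tray strip.

Request:
play_rows(
  rows=[
    [[0.9,-0.01,-0.02],[0,0,0.03]],
    [[0.9,-0.01,-0.02],[0,0,0.03]],
    [[0.9,-0.01,-0.02],[0,0,0.03]],
    [[0.9,-0.01,-0.02],[0,0,0.03]],
    [[0.9,-0.01,-0.02],[0,0,0.03]],
    [[0.9,-0.01,-0.02],[0,0,0.03]],
    [[0.9,-0.01,-0.02],[0,0,0.03]],
  ],
)

```text
time: 4.93
tool_pos: [0.5098, 0.1556, 0.1247]
tcp_rot: [-2.264, -2.175, 0.002]
wrist_force: [-0.1, 0.5, 0.4]
width: 0.325
grip_force: 29.7
```

```bash
python3 -c "
from h import *
st();go((.5146,.2894,.125),86.3)
im,K,T=get('wrist');np.savez('w4.npz',K=K,T=T,im=im);save('w4.png',im)
"
```

```text
t 4.93 p [0.5098 0.1556 0.1247] yaw 87.71 F [-0.1  0.5  0.4] w 0.325 g 29.7 q [0.25 0.09 2.01 0.   1.04 0.29]
shift [ 0.5354 -0.0022 -0.0009] turn [-0.003  -0.0007  0.0312] rows 3.2100254624863296
```

View pics/w4.png

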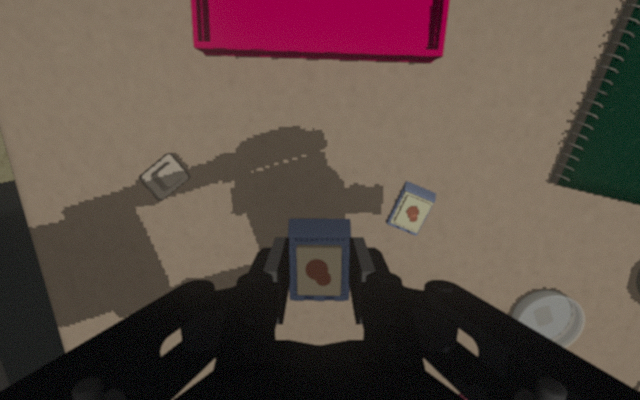

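The view shows the tray's near rim corners at about (196,47) and (441,55), block_next at (411,209) with corners (405,183), (437,191), (418,234), (388,226), and the mould at (164,176).

```bash
python3 -c "
from h import *
np.set_printoptions(precision=4,suppress=True)
L=np.load('w4.npz');K,T=L['K'],L['T']
a,b=[atz(K,T,q,.026) for q in((196,47),(441,55))];print(a,b,np.linalg.norm(b-a))
d=(b-a)/np.linalg.norm(b-a);n=np.array([-d[1],d[0],0]);p=(a+b)/2+n*(.0715-.039);print('strip',p,'yaw',np.degrees(np.arctan2(d[1],d[0])))
q=[atz(K,T,c,.006) for c in((405,183),(437,191),(418,234),(388,226))];print(q,np.mean(q,0))
go((p[0],p[1],.125),90+np.degrees(np.arctan2(d[1],d[0])))
"
```

```text
[0.4298 0.2698 0.026 ] [0.5991 0.2578 0.026 ] 0.16969330619263173
strip [0.5167 0.2962 0.026 ] yaw -4.0620249066784995
[array([0.582 , 0.1634, 0.006 ]), array([0.609 , 0.1555, 0.006 ]), array([0.5946, 0.1177, 0.006 ]), array([0.5685, 0.1261, 0.006 ])] [0.5885 0.1407 0.006 ]
shift [ 0.5708  0.0049 -0.0021] turn [-0.0034  0.0011  0.0386] rows 3.4222126050470694
```

Request:
play_rows(
  rows=[
    [[0.556,0.003,0.1],[0,0,0.036]],
    [[0.556,0.003,0.1],[0,0,0.036]],
    [[0.556,0.003,0.1],[0,0,0.036]],
    [[0.556,0.003,0.1],[0,0,0.036]],
    [[0.556,0.003,0.1],[0,0,0.036]],
    [[0.556,0.003,0.1],[0,0,0.036]],
  ],
)

```text
time: 5.48
tool_pos: [0.5173, 0.2899, 0.0998]
tcp_rot: [-2.299, -2.141, 0.005]
wrist_force: [-0.6, 0.6, -0.2]
width: 0.326
grip_force: 29.6
```

```bash
python3 -c "
from h import *
st();go((.5155,.293,.045),86.1)
im,K,T=get('wrist');np.savez('w5.npz',K=K,T=T,im=im)
save('w5.png',cv2.convertScaleAbs(im,alpha=1.5))
"
```

```text
t 5.48 p [0.5173 0.2899 0.0998] yaw 85.9 F [-0.6  0.6 -0.2] w 0.326 g 29.6 q [ 0.47  0.23  1.91 -0.    1.01  0.54]
shift [ 0.0125 -0.0074  0.2192] turn [-0.0029  0.0031 -0.0045] rows 1.317236548176449
```

View pics/w5.png

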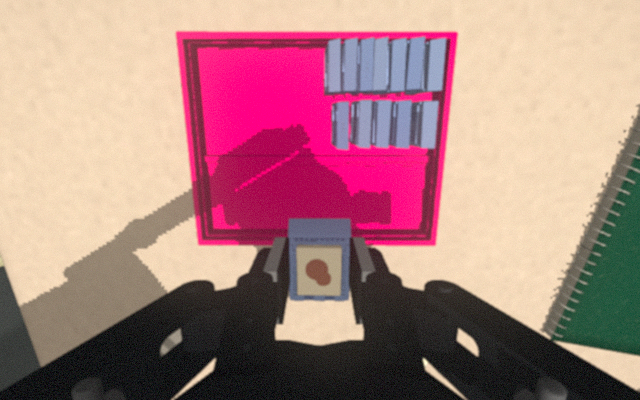

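The whole tray is visible: rim corners (177,32), (458,32), (435,244), (199,244), rib at row 156, filed blocks upper right. The near strip is free.

```bash
python3 -c "
from h import *
np.set_printoptions(precision=4,suppress=True)
L=np.load('w5.npz');K,T=L['K'],L['T']
P=np.array([atz(K,T,q,.026)[:2] for q in((177,32),(458,32),(435,244),(199,244))]);print(P,np.linalg.norm(P-np.roll(P,-1,0),axis=1))
c=P.mean(0);d=(P[1]-P[0]+P[2]-P[3]);d/=np.linalg.norm(d);n=np.array([-d[1],d[0]]);print(c,np.degrees(np.arctan2(d[1],d[0])))
r=[atz(K,T,q,.012)[:2] for q in((220,156),(400,156))];print('rib tray y',[(x-c)@n for x in r])
t=c-n*.039;print('strip',t);go((t[0],t[1],.045),90+np.degrees(np.arctan2(d[1],d[0])))
"
```

```text
[[0.4393 0.4102]
 [0.6106 0.3977]
 [0.5998 0.2587]
 [0.4289 0.271 ]] [0.1717 0.1394 0.1713 0.1396]
[0.5197 0.3344] -4.121690562144453
rib tray y [np.float64(-0.00777418133166039), np.float64(-0.007768413330927679)]
strip [0.5168 0.2955]
shift [ 0.0253 -0.0039  0.2209] turn [-0.0023  0.0027 -0.0011] rows 1.3333451036958803
```

Request:
play_rows(
  rows=[
    [[0.023,-0.005,0.05],[0,0,0]],
    [[0.023,-0.005,0.15],[0,0,0]],
    [[0.023,-0.005,0.25],[0,0,0]],
    [[0.023,-0.005,0.31],[0,0,0]],
    [[0.023,-0.005,0.34],[0,0,0]],
    [[0.023,-0.005,0.36],[0,0,0]],
    [[0.023,-0.005,0.37],[0,0,0]],
    [[0.023,-0.005,0.375],[0,0,0]],
    [[0.023,-0.005,0.375],[0,0,0]],
  ],
)

```text
time: 6.28
tool_pos: [0.518, 0.297, 0.0084]
tcp_rot: [2.301, 2.139, 0.003]
wrist_force: [0.0, -0.1, -0.8]
width: 0.322
grip_force: 29.7
```

Request:
play_rows(
  rows=[
    [[-0.006,0,0.003],[0,0,0]],
    [[-0.006,0,0.006],[0,0,0]],
    [[-0.006,0,0.009],[0,0,0]],
    [[-0.006,0,0.012],[0,0,0]],
    [[-0.006,0,0.012],[0,0,0]],
  ],
)

```text
time: 6.7
tool_pos: [0.5171, 0.2954, 0.0046]
tcp_rot: [2.301, 2.139, 0.0]
wrist_force: [-0.5, 0.4, -0.5]
width: 0.323
grip_force: 29.7
```

Request:
play_rows(
  rows=[
    [[0,0,0.002],[0,0,0]],
    [[0,0,0.004],[0,0,0]],
    [[0,0,0.005],[0,0,0]],
    [[0,0,0.005],[0,0,0]],
    [[0,0,0.005],[0,0,0]],
  ],
)

```text
time: 7.12
tool_pos: [0.5171, 0.2954, 0.0032]
tcp_rot: [-2.301, -2.139, 0.0]
wrist_force: [0.2, -0.1, -0.0]
width: 0.323
grip_force: 29.7
```

Request:
play_rows(
  rows=[
    [[0,0,0.002],[0,0,0]],
    [[0,0,0.004],[0,0,0]],
    [[0,0,0.004],[0,0,0]],
    [[0,0,0.004],[0,0,0]],
  ],
)

```text
time: 7.45
tool_pos: [0.5171, 0.2954, 0.0031]
tcp_rot: [-2.301, -2.139, 0.0]
wrist_force: [-2.2, -1.7, 5.2]
width: 0.323
grip_force: 30.4
```

Contact at 5 N on the tray floor, so I'll release by opening part way and lift off.

Request:
play_rows(
  rows=[
    [[0,0,0.0],[0,0,0]],
    [[0,0,0.0],[0,0,0]],
    [[0,0,0.0],[0,0,0]],
    [[0,0,0.0],[0,0,0]],
    [[0,0,-0.02],[0,0,0]],
    [[0,0,-0.08],[0,0,0]],
    [[0,0,-0.2],[0,0,0]],
    [[0,0,-0.35],[0,0,0]],
    [[0,0,-0.4],[0,0,0]],
    [[0,0,-0.4],[0,0,0]],
  ],
  claw=0.25,
)

```text
time: 8.28
tool_pos: [0.5207, 0.2972, 0.1079]
tcp_rot: [2.299, 2.138, 0.015]
wrist_force: [0.3, 0.3, 0.1]
width: 0.625
grip_force: 0.0
```

```bash
python3 -c "
from h import *
st();go((.5885,.1407,.10),69.6)"
```

```text
t 8.28 p [0.5207 0.2972 0.1079] yaw 85.84 F [0.3 0.3 0.1] w 0.625 g 0.0 q [0.48 0.22 1.9  0.   1.01 0.55]
shift [-0.605   0.3157  0.0311] turn [ 0.0097 -0.008   0.3609] rows 4.095421625957293
```

Request:
play_rows(
  rows=[
    [[-0.605,0.316,0.02],[0,0,0.36]],
    [[-0.605,0.316,0.02],[0,0,0.36]],
    [[-0.605,0.316,0.02],[0,0,0.36]],
    [[-0.605,0.316,0.02],[0,0,0.36]],
    [[-0.605,0.316,0.02],[0,0,0.36]],
    [[-0.605,0.316,0.02],[0,0,0.36]],
    [[-0.605,0.316,0.02],[0,0,0.36]],
    [[-0.605,0.316,0.02],[0,0,0.36]],
  ],
  claw=0.3,
)

```text
time: 8.95
tool_pos: [0.5839, 0.1397, 0.0965]
tcp_rot: [-2.578, -1.794, 0.002]
wrist_force: [0.6, -0.0, -0.1]
width: 0.647
grip_force: 0.0
```

```bash
python3 -c "
from h import *
st();go((.5885,.1407,.0015),69.6)
im,K,T=get('wrist');np.savez('w6.npz',K=K,T=T,im=im)
A=cv2.resize(im[:300,120:520],(800,600),interpolation=cv2.INTER_CUBIC)
save('w6.png',cv2.convertScaleAbs(A,alpha=1.6))
"
```

```text
t 8.95 p [0.5839 0.1397 0.0965] yaw 69.67 F [ 0.6 -0.  -0.1] w 0.647 g 0.0 q [0.19 0.24 1.89 0.   1.01 0.55]
shift [0.0104 0.0165 0.3801] turn [-0.002   0.0004  0.0016] rows 2.2815167845948277
```

View pics/w6.png

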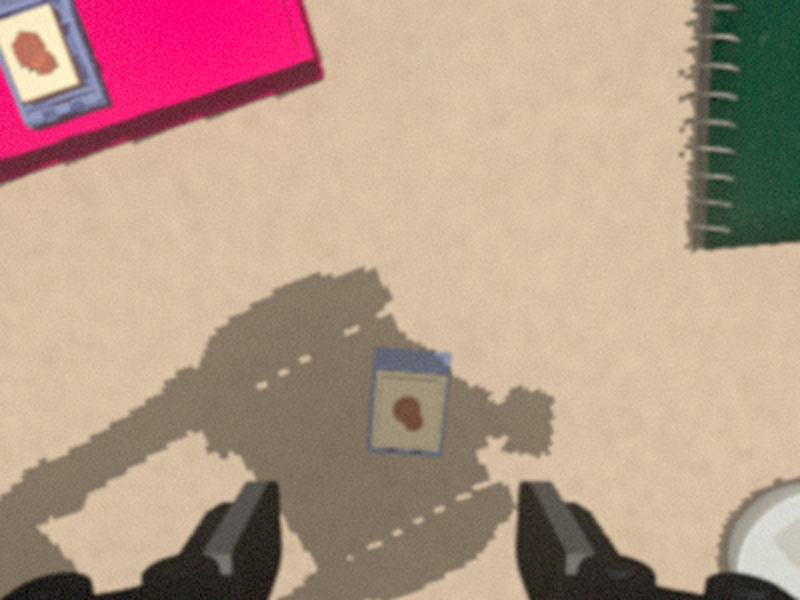

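block_done lies flat and wax up in the tray at about (40,60). block_next is at (410,402), with corners (375,349), (451,353), (441,455), (369,450).

```bash
python3 -c "
from h import *
np.set_printoptions(precision=4,suppress=True)
L=np.load('w6.npz');K,T=L['K'],L['T']
cs=[(375,349),(451,353),(441,455),(369,450)]
P=np.array([atz(K,T,(120+a/2,b/2),.005)[:2] for a,b in cs]);print(P,np.linalg.norm(P-np.roll(P,-1,0),axis=1))
c=P.mean(0);l=P[0]+P[1]-P[2]-P[3];w=P[1]+P[2]-P[0]-P[3];y1=np.degrees(np.arctan2(l[1],l[0]));y2=np.degrees(np.arctan2(w[1],w[0]))+90;print(c,y1,y2)
M=np.load('w4.npz')
print('tri',[tri([(M['K'],M['T'],p),(K,T,(120+a/2,b/2))]) for p,(a,b) in zip([(405,183),(437,191),(418,234),(388,226)],cs)], tri([(M['K'],M['T'],(412,213)),(K,T,(120+204,206))]))
y=(y1+y2)/2;go((c[0],c[1],.0015),y)
"
```

```text
[[0.5842 0.1641]
 [0.6101 0.1529]
 [0.5933 0.1164]
 [0.5679 0.128 ]] [0.0282 0.0402 0.0279 0.0396]
[0.5889 0.1403] 65.55866027758597 66.02800898442833
tri [array([0.5836, 0.1627, 0.0002]), array([0.6102, 0.1535, 0.0024]), array([0.5936, 0.1185, 0.0093]), array([0.5682, 0.1278, 0.0077])] [0.5877 0.1383 0.0097]
shift [0.008  0.0185 0.381 ] turn [-0.0014  0.0003  0.0873] rows 2.2874466270217564
```

Request:
play_rows(
  rows=[
    [[0.009,0.018,0.05],[0,0,0.086]],
    [[0.009,0.018,0.15],[0,0,0.086]],
    [[0.009,0.018,0.25],[0,0,0.086]],
    [[0.009,0.018,0.32],[0,0,0.086]],
    [[0.009,0.018,0.36],[0,0,0.086]],
    [[0.009,0.018,0.375],[0,0,0.086]],
    [[0.009,0.018,0.375],[0,0,0.086]],
    [[0.009,0.018,0.375],[0,0,0.086]],
    [[0.009,0.018,0.375],[0,0,0.086]],
  ],
)

```text
time: 9.75
tool_pos: [0.5912, 0.1399, 0.0051]
tcp_rot: [2.637, 1.706, 0.004]
wrist_force: [0.3, -0.0, 0.0]
width: 0.652
grip_force: 0.0
```

```bash
python3 -c "
from h import *
st();go((.5889,.1403,.0015),65.8)"
```

```text
t 9.75 p [0.5912 0.1399 0.0051] yaw 65.79 F [ 0.3 -0.   0. ] w 0.652 g 0.0 q [0.19 0.37 1.93 0.   0.84 0.61]
shift [-0.0023 -0.0092  0.0144] turn [ 0.0029 -0.0021 -0.0002] rows 0.1032143128518353
```

Request:
play_rows(
  rows=[
    [[-0.002,-0.008,0.006],[0,0,0]],
    [[-0.002,-0.008,0.012],[0,0,0]],
    [[-0.002,-0.008,0.012],[0,0,0]],
    [[-0.002,-0.008,0.012],[0,0,0]],
  ],
)

```text
time: 10.08
tool_pos: [0.5879, 0.1396, 0.0008]
tcp_rot: [2.638, 1.705, 0.001]
wrist_force: [-0.5, 1.4, -0.8]
width: 0.647
grip_force: 0.0
```

```bash
python3 -c "
from h import *
st();go((.5889,.1403,.0015),65.8)"
```

```text
t 10.08 p [0.5879 0.1396 0.0008] yaw 65.76 F [-0.5  1.4 -0.8] w 0.647 g 0.0 q [0.19 0.37 1.94 0.   0.84 0.61]
shift [ 0.0042  0.0024 -0.0028] turn [ 0.0004 -0.0003 -0.0009] rows 0.03348945517641304
```

Request:
play_rows(
  rows=[
    [[0.003,0.002,-0.005],[0,0,0]],
    [[0.003,0.002,-0.005],[0,0,0]],
    [[0.003,0.002,-0.005],[0,0,0]],
    [[0.003,0.002,-0.005],[0,0,0]],
    [[0.003,0.002,-0.005],[0,0,0]],
    [[0.003,0.002,-0.005],[0,0,0]],
    [[0.003,0.002,-0.005],[0,0,0]],
    [[0.003,0.002,-0.005],[0,0,0]],
    [[0.003,0.002,-0.005],[0,0,0]],
  ],
  claw=-1,
  newtons=30,
)

```text
time: 10.83
tool_pos: [0.5893, 0.1402, 0.0023]
tcp_rot: [2.638, 1.705, 0.002]
wrist_force: [0.9, -0.7, 4.8]
width: 0.318
grip_force: 30.1
```

Request:
play_rows(
  rows=[
    [[0,0,-0.02],[0,0,0]],
    [[0,0,-0.08],[0,0,0]],
    [[0,0,-0.2],[0,0,0]],
    [[0,0,-0.35],[0,0,0]],
    [[0,0,-0.45],[0,0,0]],
    [[0,0,-0.45],[0,0,0]],
  ],
)

```text
time: 11.33
tool_pos: [0.5925, 0.1411, 0.1208]
tcp_rot: [2.635, 1.704, 0.014]
wrist_force: [1.9, 0.0, -0.1]
width: 0.317
grip_force: 29.6
```

```bash
python3 -c "
from h import *
st();go((.510,-.0737,.12),88.7)
im,K,T=get('wrist');np.savez('w7.npz',K=K,T=T,im=im)"
```

```text
t 11.33 p [0.5925 0.1411 0.1208] yaw 65.77 F [ 1.9  0.  -0.1] w 0.317 g 29.6 q [0.19 0.23 1.87 0.   1.04 0.62]
shift [-0.9188  0.0517 -0.0019] turn [ 0.0115 -0.0053 -0.5095] rows 5.516917657768592
```

block_next is held. I'll fly back to the clamp and stop 60 mm on the -y side, so the empty seat and the held block are both in view.

Request:
play_rows(
  rows=[
    [[-0.92,0.05,-0.02],[0,0,-0.51]],
    [[-0.92,0.05,-0.02],[0,0,-0.51]],
    [[-0.92,0.05,-0.02],[0,0,-0.51]],
    [[-0.92,0.05,-0.02],[0,0,-0.51]],
    [[-0.92,0.05,-0.02],[0,0,-0.51]],
    [[-0.92,0.05,-0.02],[0,0,-0.51]],
    [[-0.92,0.05,-0.02],[0,0,-0.51]],
    [[-0.92,0.05,-0.02],[0,0,-0.51]],
  ],
)

```text
time: 12.05
tool_pos: [0.5035, -0.0755, 0.1175]
tcp_rot: [-2.248, -2.19, 0.003]
wrist_force: [-0.1, 0.5, 0.0]
width: 0.323
grip_force: 29.6
```

Request:
play_rows(
  rows=[
    [[-0.23,0,0],[0,0,0]],
    [[-0.23,0,0],[0,0,0]],
    [[-0.23,0,0],[0,0,0]],
    [[-0.23,0,0],[0,0,0]],
    [[-0.23,0,0],[0,0,0]],
    [[-0.23,0,0],[0,0,0]],
  ],
)

```text
time: 12.55
tool_pos: [0.5041, -0.1307, 0.1186]
tcp_rot: [-2.243, -2.197, 0.0]
wrist_force: [0.0, -0.1, -0.3]
width: 0.32
grip_force: 29.6
```

```bash
python3 -c "
from h import *
st()
im,K,T=get('wrist');np.savez('w8.npz',K=K,T=T,im=im)
m=np.load('w4.npz')['im'];w3=np.load('w3.npz')['im']
f=lambda a,u,v,w,h,k:cv2.resize(a[v:v+h,u:u+w],(w*k,h*k),interpolation=cv2.INTER_CUBIC)
A=f(im,260,60,100,150,4)           # seat view, 400x600
B=f(im,270,210,100,75,4) if 0 else f(im,270,210,100,100,4)[:300]
B=cv2.resize(im[210:310,270:370],(400,400),interpolation=cv2.INTER_CUBIC)
C=cv2.resize(w3[140:190+50,270:370],(400,400),interpolation=cv2.INTER_CUBIC)[:200]
save('w8.png',cv2.convertScaleAbs(np.hstack([A,np.vstack([B,C])]),alpha=1.8))
"
```

```text
t 12.55 p [ 0.5041 -0.1307  0.1186] yaw 88.8 F [ 0.  -0.1 -0.3] w 0.32 g 29.6 q [-0.3   0.07  2.04  0.    1.02 -0.28]
```

View pics/w8.png

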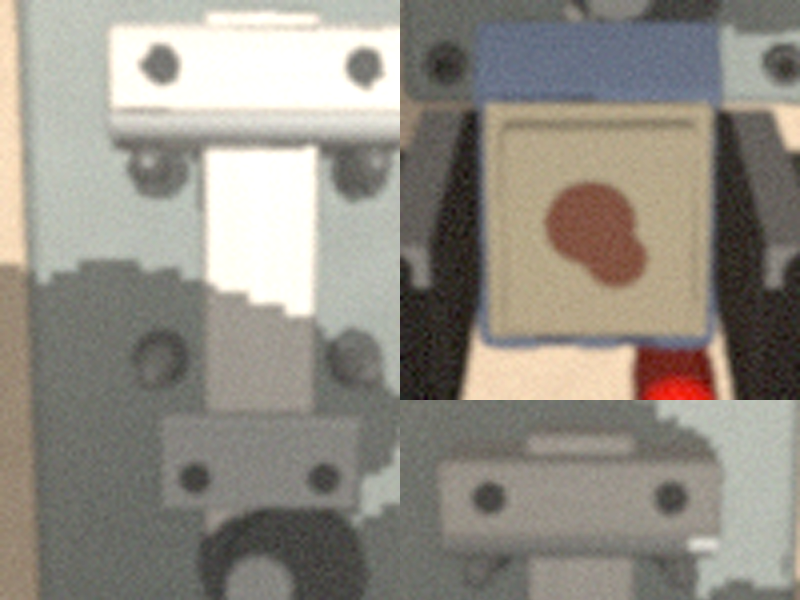

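The left half shows the seat: bed edges at columns 205 and 317, jaw foot at row 147, pins at (158,173), (358,172), (160,358), (355,358), and the lip edge at row 412. The right half shows block_next held square, with its free end edge at row 345 and its label end at row 25.

```bash
cat > seat.py <<'E'
from h import *
np.set_printoptions(precision=4,suppress=True)
L=np.load('w8.npz');K,T=L['K'],L['T'];print(T[:3,3])
a=lambda u,v,z:atz(K,T,(260+(u+.5)/4-.5,60+(v+.5)/4-.5),z)[:2]
b=lambda u,v,z:atz(K,T,(270+(u-400+.5)/4-.5,210+(v+.5)/4-.5),z)[:2]
for z in(.02,.03,.04): print("pins",z,[a(*p,z) for p in((158,173),(358,172),(160,358),(355,358))],np.mean([a(*p,z) for p in((158,173),(358,172),(160,358),(355,358))],0))
print("jaw foot",a(261,147,.034),"bed top/bot",[a(u,v,.034) for u,v in((206,155),(317,155),(205,405),(315,405))])
print("jaw top front",a(261,110,.044),"lip",a(261,412,.0465),a(261,412,.043))
print("held near end",b(488,345,.1237),b(712,345,.1237),"far",b(475,25,.1163),b(722,25,.1163),b(475,25,.1237),b(722,25,.1237))
print("wax-edge far",b(490,100,.1237),b(715,100,.1237))
E
python3 seat.py
```

```text
[ 0.5061 -0.0645  0.2611]
pins 0.02 [array([ 0.4919, -0.0565]), array([ 0.5279, -0.0571]), array([ 0.4911, -0.0895]), array([ 0.5275, -0.0903])] [ 0.5096 -0.0734]
pins 0.03 [array([ 0.4925, -0.0568]), array([ 0.527 , -0.0574]), array([ 0.4917, -0.0885]), array([ 0.5266, -0.0893])] [ 0.5094 -0.073 ]
pins 0.04 [array([ 0.4931, -0.0571]), array([ 0.5261, -0.0577]), array([ 0.4923, -0.0875]), array([ 0.5257, -0.0882])] [ 0.5093 -0.0726]
jaw foot [ 0.5103 -0.0531] bed top/bot [array([ 0.501 , -0.0542]), array([ 0.5197, -0.0546]), array([ 0.4996, -0.0965]), array([ 0.5191, -0.097 ])]
jaw top front [ 0.5102 -0.048 ] lip [ 0.5094 -0.0962] [ 0.5094 -0.0967]
held near end [ 0.4911 -0.149 ] [ 0.5181 -0.1496] far [ 0.4906 -0.1108] [ 0.5199 -0.1114] [ 0.4914 -0.1085] [ 0.5192 -0.109 ]
wax-edge far [ 0.4927 -0.1175] [ 0.5184 -0.118 ]
```

The checks agree. The jaw foot, lip and pins put the seat at (0.5098, -0.0735), and the held block is within 1 mm of the tool centre. I'll move over the seat, aiming about 1 mm off the fixed jaw.

Request:
play_rows(
  rows=[
    [[0.222,0.016,0],[0,0,0]],
    [[0.222,0.016,0],[0,0,0]],
    [[0.222,0.016,0.08],[0,0,0]],
    [[0.222,0.016,0.16],[0,0,0]],
    [[0.222,0.016,0.21],[0,0,0]],
    [[0.222,0.016,0.21],[0,0,0]],
    [[0.222,0.016,0.21],[0,0,0]],
    [[0.222,0.016,0.21],[0,0,0]],
  ],
)

```text
time: 13.27
tool_pos: [0.5102, -0.0765, 0.0675]
tcp_rot: [2.245, 2.197, 0.001]
wrist_force: [-0.1, -0.3, -0.4]
width: 0.321
grip_force: 29.7
```

```bash
python3 -c "
from h import *
st();go((.5093,-.0751,.046),88.7)"
```

```text
t 13.27 p [ 0.5102 -0.0765  0.0675] yaw 88.75 F [-0.1 -0.3 -0.4] w 0.321 g 29.7 q [-0.2   0.13  2.09  0.    0.92 -0.18]
shift [ 0.0054 -0.0039  0.0862] turn [0.0013 0.0001 0.0012] rows 0.5180302761810124
```

Request:
play_rows(
  rows=[
    [[0.005,-0.003,0.02],[0,0,0]],
    [[0.005,-0.003,0.04],[0,0,0]],
    [[0.005,-0.003,0.06],[0,0,0]],
    [[0.005,-0.003,0.065],[0,0,0]],
    [[0.005,-0.003,0.065],[0,0,0]],
    [[0.005,-0.003,0.065],[0,0,0]],
  ],
)

```text
time: 13.77
tool_pos: [0.5086, -0.0756, 0.0503]
tcp_rot: [-2.246, -2.196, 0.0]
wrist_force: [0.3, 0.5, -0.0]
width: 0.323
grip_force: 29.7
```

```bash
python3 -c "
from h import *
st();go((.5093,-.0751,.038),88.7)"
```

```text
t 13.77 p [ 0.5086 -0.0756  0.0503] yaw 88.71 F [ 0.3  0.5 -0. ] w 0.323 g 29.7 q [-0.2   0.15  2.11 -0.    0.88 -0.17]
shift [0.002  0.0026 0.0492] turn [-0.0007 -0.0001  0.0002] rows 0.2958581235966084
```

Request:
play_rows(
  rows=[
    [[0.002,0.0025,0.006],[0,0,0]],
    [[0.002,0.0025,0.012],[0,0,0]],
    [[0.002,0.0025,0.018],[0,0,0]],
    [[0.002,0.0025,0.024],[0,0,0]],
    [[0.002,0.0025,0.03],[0,0,0]],
    [[0.002,0.0025,0.036],[0,0,0]],
    [[0.002,0.0025,0.036],[0,0,0]],
    [[0.002,0.0025,0.036],[0,0,0]],
  ],
)

```text
time: 14.43
tool_pos: [0.5093, -0.075, 0.0414]
tcp_rot: [-2.246, -2.196, 0.0]
wrist_force: [0.0, -0.4, -0.4]
width: 0.319
grip_force: 29.7
```

Request:
play_rows(
  rows=[
    [[0,0,0.004],[0,0,0]],
    [[0,0,0.008],[0,0,0]],
    [[0,0,0.012],[0,0,0]],
    [[0,0,0.016],[0,0,0]],
    [[0,0,0.016],[0,0,0]],
    [[0,0,0.016],[0,0,0]],
  ],
)

```text
time: 14.93
tool_pos: [0.5094, -0.075, 0.0374]
tcp_rot: [-2.246, -2.196, 0.0]
wrist_force: [-0.1, -0.0, -0.2]
width: 0.323
grip_force: 29.7
```

Request:
play_rows(
  rows=[
    [[0,0,0.002],[0,0,0]],
    [[0,0,0.004],[0,0,0]],
    [[0,0,0.006],[0,0,0]],
    [[0,0,0.007],[0,0,0]],
    [[0,0,0.007],[0,0,0]],
    [[0,0,0.007],[0,0,0]],
  ],
)

```text
time: 15.43
tool_pos: [0.5096, -0.0751, 0.0363]
tcp_rot: [2.246, 2.196, 0.0]
wrist_force: [-2.1, 0.6, 5.2]
width: 0.323
grip_force: 30.3
```

block_next met the bed at TCP z = 36.3 mm, the height predicted for full seating, with 5 N. I'll release and lift straight up.

Request:
play_rows(
  rows=[
    [[0,0,0.0],[0,0,0]],
    [[0,0,0.0],[0,0,0]],
    [[0,0,0.0],[0,0,0]],
    [[0,0,0.0],[0,0,0]],
    [[0,0,-0.02],[0,0,0]],
    [[0,0,-0.08],[0,0,0]],
    [[0,0,-0.2],[0,0,0]],
    [[0,0,-0.32],[0,0,0]],
    [[-0.1,0,-0.32],[0,0,0]],
    [[-0.2,0,-0.32],[0,0,0]],
    [[-0.2,0,-0.32],[0,0,0]],
    [[-0.2,0,-0.32],[0,0,0]],
  ],
  claw=0.2,
)

```text
time: 16.43
tool_pos: [0.5085, -0.1259, 0.1163]
tcp_rot: [2.248, 2.194, 0.001]
wrist_force: [0.5, 0.5, 0.4]
width: 0.602
grip_force: 0.0
```

```bash
cat > look.py <<'E'
from h import *
import sys
np.set_printoptions(precision=4,suppress=True)
st();im,K,T=get('wrist');np.savez(sys.argv[1],K=K,T=T,im=im)
def comp(m,amin=40):
    n,l,s,c=cv2.connectedComponentsWithStats(m);return [(s[i],c[i]) for i in range(1,n) if s[i,4]>amin]
hs=cv2.cvtColor(im,cv2.COLOR_RGB2HSV)
blue=cv2.inRange(hs,(105,60,30),(125,255,255))
for s,c in comp(blue): print("blue",s,atz(K,T,c,.0414))
t,Kt,Tt=get('top');sc,Ks,Ts=get('scene')
def red(i):
    h=cv2.cvtColor(i,cv2.COLOR_RGB2HSV);return cv2.inRange(h,(0,190,70),(6,255,255))|cv2.inRange(h,(176,190,70),(180,255,255))
a=[x for x in comp(red(t),8) if 420<x[1][0]<480 and 170<x[1][1]<260 or 380<x[1][0]<480 and 160<x[1][1]<250]
b=[x for x in comp(red(sc),8) if 380<x[1][0]<520 and 220<x[1][1]<330]
print("top red",a,"scene red",b)
if a and b: print("knob",tri([(Kt,Tt,a[0][1]),(Ks,Ts,b[0][1])]))
for s,c in comp(red(im)): print("wrist red",s,c,atz(K,T,c,.07))
E
python3 look.py w9.npz
```

```text
t 16.43 p [ 0.5085 -0.1259  0.1163] yaw 88.59 F [0.5 0.5 0.4] w 0.602 g 0.0 q [-0.29  0.08  2.04  0.    1.02 -0.27]
top red [] scene red [(array([421, 261,   6,  12,  51], dtype=int32), array([423.098 , 266.1176]))]
wrist red [325 311  18  19 214] [334.1682 320.7664] [ 0.5177 -0.1955  0.07  ]
```

```bash
python3 -c "
from h import *
go((.5172,-.196,.052),97.3)
L=np.load('w9.npz');im,K,T=L['im'],L['K'],L['T']
for y in(-.055,-.0645,-.0745,-.0845,-.093,-.098):
  u,v=proj(K,T,np.array([.5098,y,.0414]));print(y,int(u),int(v),im[int(v),int(u)-18:int(u)+19:3].tolist())
"
```

```text
shift [-0.2858  0.0437  0.2533] turn [-0.0012 -0.0009 -0.1905] rows 2.3047186511043556
-0.055 317 106 [[73, 77, 80], [80, 82, 84], [128, 124, 123], [140, 138, 135], [137, 134, 131], [143, 139, 137], [144, 141, 137], [142, 138, 136], [141, 138, 135], [143, 139, 137], [142, 139, 134], [111, 111, 111], [91, 96, 97]]
-0.0645 317 121 [[134, 134, 126], [158, 160, 141], [159, 160, 138], [159, 160, 141], [158, 158, 137], [158, 160, 140], [159, 161, 139], [160, 161, 142], [158, 158, 138], [161, 161, 141], [161, 162, 140], [158, 159, 137], [157, 159, 137]]
-0.0745 318 136 [[96, 89, 78], [104, 96, 81], [105, 98, 82], [98, 92, 76], [81, 57, 47], [76, 57, 47], [75, 53, 43], [78, 55, 47], [87, 73, 61], [114, 111, 93], [157, 163, 143], [159, 163, 143], [138, 135, 119]]
-0.0845 318 151 [[93, 87, 81], [101, 92, 78], [103, 96, 80], [102, 94, 79], [101, 94, 79], [103, 97, 79], [101, 88, 74], [86, 68, 56], [83, 69, 58], [103, 91, 76], [104, 97, 83], [100, 94, 78], [98, 91, 76]]
-0.093 318 164 [[68, 68, 73], [75, 76, 74], [72, 73, 72], [69, 67, 68], [64, 64, 62], [70, 70, 68], [72, 74, 73], [73, 75, 74], [67, 67, 67], [64, 63, 65], [76, 72, 73], [75, 72, 74], [75, 73, 70]]
-0.098 318 171 [[68, 66, 63], [66, 66, 63], [74, 71, 67], [70, 68, 64], [71, 67, 67], [69, 70, 62], [71, 70, 68], [74, 72, 68], [74, 74, 69], [71, 71, 68], [70, 70, 63], [68, 68, 64], [69, 70, 67]]
```

```bash
python3 -c "
from h import *
for f in('w9','w8'):
  L=np.load(f+'.npz');im,K,T=L['im'],L['K'],L['T']
  print(f)
  for v in range(70,200,4): print(v,[round(float(atz(K,T,(318,v),z)[1]),4) for z in(.0414,)],*['%d,%d,%d'%tuple(im[v,u]) for u in(298,304,311,318,324,331,337)])
"
```

```text
w9
70 [-0.0329] 106,107,103 112,112,104 126,122,114 128,126,120 133,130,120 119,114,108 103,105,100
74 [-0.0353] 132,125,117 138,131,123 131,128,117 135,129,120 136,130,120 134,129,124 131,126,118
78 [-0.0377] 152,147,136 152,145,136 149,143,133 151,147,137 151,147,138 151,146,135 156,149,142
82 [-0.0401] 147,142,133 151,148,137 155,151,141 157,152,142 151,144,138 156,152,141 153,146,140
86 [-0.0425] 146,143,135 154,147,138 153,148,137 157,150,141 154,146,138 155,148,139 155,148,140
90 [-0.0449] 154,146,137 152,146,137 154,146,138 155,150,141 153,150,140 158,151,142 156,151,141
94 [-0.0473] 138,132,123 143,136,129 140,135,125 142,136,127 142,136,126 141,137,128 142,138,128
98 [-0.0498] 115,113,109 116,114,111 117,117,111 122,122,115 121,118,114 122,121,117 122,120,116
102 [-0.0523] 78,78,74 78,78,73 84,84,79 83,84,79 87,84,80 85,83,81 84,82,77
106 [-0.0548] 73,74,75 111,109,111 137,134,131 143,142,137 143,140,136 131,128,126 69,72,77
110 [-0.0573] 77,82,95 86,97,109 88,97,111 86,93,108 90,98,111 85,93,106 86,94,109
114 [-0.0598] 86,92,103 88,96,112 90,102,115 87,95,110 91,101,115 90,
[... 3867 characters left out ...]
76,75,70
166 [-0.0992] 57,57,54 76,76,72 73,72,70 73,74,72 76,77,71 77,74,72 76,76,72
170 [-0.1019] 59,60,55 76,75,72 76,74,71 74,71,71 75,77,72 73,73,71 74,74,72
174 [-0.1047] 59,61,54 73,74,70 73,75,72 73,74,72 72,72,67 74,72,70 76,74,73
178 [-0.1076] 63,62,60 65,65,61 40,43,41 78,79,72 75,73,73 76,75,70 53,52,52
182 [-0.1104] 58,58,55 72,73,70 61,58,57 75,74,70 76,74,70 70,72,69 65,65,60
186 [-0.1133] 58,58,57 68,68,64 67,67,64 72,71,69 67,63,63 65,63,61 65,63,61
190 [-0.1162] 58,58,54 62,61,56 71,67,64 40,40,41 32,34,32 39,38,35 41,40,38
194 [-0.1191] 56,56,53 59,61,59 47,43,45 33,33,34 34,32,36 36,38,34 41,40,36
198 [-0.122] 61,61,57 54,57,52 33,35,34 32,36,32 47,46,45 35,36,38 41,39,39
```

The profile shows block_next flat in the seat: label end at y -0.056, free end at -0.094, and a sliver of bed before the fixed jaw. Next I'll move to the knob at (0.5175, -0.196).

Request:
play_rows(
  rows=[
    [[-0.286,0.044,0],[0,0,-0.19]],
    [[-0.286,0.044,0],[0,0,-0.19]],
    [[-0.286,0.044,0],[0,0,-0.19]],
    [[-0.286,0.044,0.08],[0,0,-0.19]],
    [[-0.286,0.044,0.16],[0,0,-0.19]],
    [[-0.286,0.044,0.22],[0,0,-0.19]],
    [[-0.286,0.044,0.245],[0,0,-0.19]],
    [[-0.286,0.044,0.245],[0,0,-0.19]],
    [[-0.286,0.044,0.245],[0,0,-0.19]],
  ],
  claw=0.2,
)

```text
time: 17.33
tool_pos: [0.5177, -0.196, 0.0544]
tcp_rot: [-2.075, -2.358, 0.0]
wrist_force: [0.4, -0.5, 0.0]
width: 0.6
grip_force: 0.0
```

```bash
python3 -c "
from h import *
st();go((.5172,-.196,.052),97.3)"
```

```text
t 17.33 p [ 0.5177 -0.196   0.0544] yaw 97.3 F [ 0.4 -0.5  0. ] w 0.6 g 0.0 q [-0.41  0.21  2.02  0.    0.91 -0.53]
shift [ 0.0003 -0.0019  0.0095] turn [-0.0009 -0.0008 -0.    ] rows 0.05828593490070273
```

Fingers straddle the knob; I'll close on it lightly.

Request:
play_rows(
  rows=[
    [[0,0,0.003],[0,0,0]],
    [[0,0,0.003],[0,0,0]],
    [[0,0,0.003],[0,0,0]],
    [[0,0,0.003],[0,0,0]],
    [[0,0,0.003],[0,0,0]],
    [[0,0,0.003],[0,0,0]],
    [[0,0,0.003],[0,0,0]],
    [[0,0,0.003],[0,0,0]],
  ],
  claw=-1,
  newtons=20,
)

```text
time: 18.0
tool_pos: [0.5185, -0.1971, 0.0549]
tcp_rot: [2.075, 2.357, 0.001]
wrist_force: [-1.3, 1.0, 4.9]
width: 0.16
grip_force: 20.5
```

```bash
cat > arc.py <<'E'
from h import *
import sys
s=st();M=toolT(s);H=np.array([.5086,-.1270,0])
p=np.array(s["tool_pos"]);d=p-H;r=np.hypot(d[0],d[1]);a0=np.degrees(np.arctan2(d[1],d[0]));print("r",r,"ang",a0)
a1=float(sys.argv[1])
for a in np.linspace(a0,a1,int(sys.argv[2])+1)[1:]:
    A=np.radians(a);q=H+.070*np.array([np.cos(A),np.sin(A),0]);q[2]=p[2]
    t=M[:3,:3].T@(q-p)/.25;print("[[%.3f, %.3f, 0], [0, 0, %.3f]],"%(t[0],t[1],-(a-a0)/45),end=" ")
E
python3 arc.py -42 11
```

```text
t 18.0 p [ 0.5185 -0.1971  0.0549] yaw 97.26 F [-1.3  1.   4.9] w 0.16 g 20.5 q [-0.41  0.21  2.02  0.    0.91 -0.53]
r 0.07078308954984214 ang -81.97002540149101
[[0.004, 0.018, 0], [0, 0, -0.081]], [[0.006, 0.035, 0], [0, 0, -0.161]], [[0.009, 0.053, 0], [0, 0, -0.242]], [[0.013, 0.070, 0], [0, 0, -0.323]], [[0.018, 0.087, 0], [0, 0, -0.404]], [[0.025, 0.104, 0], [0, 0, -0.484]], [[0.032, 0.120, 0], [0, 0, -0.565]], [[0.040, 0.136, 0], [0, 0, -0.646]], [[0.050, 0.151, 0], [0, 0, -0.727]], [[0.060, 0.165, 0], [0, 0, -0.807]], [[0.071, 0.179, 0], [0, 0, -0.888]],
```

The opening of about 14 mm and the radius of 70.8 mm both match the knob. Swinging the first half.

Request:
play_rows(
  rows=[
    [[0.004,0.018,0],[0,0,-0.081]],
    [[0.006,0.035,0],[0,0,-0.161]],
    [[0.009,0.053,0],[0,0,-0.242]],
    [[0.013,0.07,0],[0,0,-0.323]],
    [[0.018,0.087,0],[0,0,-0.404]],
    [[0.025,0.104,0],[0,0,-0.484]],
    [[0.032,0.12,0],[0,0,-0.565]],
    [[0.04,0.136,0],[0,0,-0.646]],
    [[0.05,0.151,0],[0,0,-0.727]],
    [[0.06,0.165,0],[0,0,-0.807]],
    [[0.071,0.179,0],[0,0,-0.888]],
    [[0.071,0.179,0],[0,0,-0.888]],
    [[0.071,0.179,0],[0,0,-0.888]],
  ],
)

```text
time: 19.08
tool_pos: [0.5612, -0.1736, 0.0549]
tcp_rot: [1.144, 2.923, 0.001]
wrist_force: [-0.1, 0.5, 4.9]
width: 0.165
grip_force: 20.4
```

```bash
python3 arc.py -4 10
```

```text
t 19.08 p [ 0.5612 -0.1736  0.0549] yaw 137.25 F [-0.1  0.5  4.9] w 0.165 g 20.4 q [-0.34  0.27  1.95  0.    0.92 -1.17]
r 0.07025587653403613 ang -41.55418854673811
[[0.002, 0.018, 0], [0, 0, -0.083]], [[0.004, 0.037, 0], [0, 0, -0.167]], [[0.008, 0.055, 0], [0, 0, -0.250]], [[0.012, 0.072, 0], [0, 0, -0.334]], [[0.018, 0.090, 0], [0, 0, -0.417]], [[0.025, 0.107, 0], [0, 0, -0.501]], [[0.033, 0.123, 0], [0, 0, -0.584]], [[0.042, 0.139, 0], [0, 0, -0.668]], [[0.052, 0.155, 0], [0, 0, -0.751]], [[0.063, 0.169, 0], [0, 0, -0.835]],
```

Request:
play_rows(
  rows=[
    [[0.002,0.018,0],[0,0,-0.083]],
    [[0.004,0.037,0],[0,0,-0.167]],
    [[0.008,0.055,0],[0,0,-0.25]],
    [[0.012,0.072,0],[0,0,-0.334]],
    [[0.018,0.09,0],[0,0,-0.417]],
    [[0.025,0.107,0],[0,0,-0.501]],
    [[0.033,0.123,0],[0,0,-0.584]],
    [[0.042,0.139,0],[0,0,-0.668]],
    [[0.052,0.155,0],[0,0,-0.751]],
    [[0.063,0.169,0],[0,0,-0.835]],
    [[0.063,0.169,0],[0,0,-0.835]],
    [[0.063,0.169,0],[0,0,-0.835]],
  ],
)

```text
time: 20.08
tool_pos: [0.5784, -0.1318, 0.0549]
tcp_rot: [0.145, 3.135, -0.0]
wrist_force: [1.6, 0.7, 5.1]
width: 0.16
grip_force: 20.4
```

```bash
python3 arc.py 2 4
```

```text
t 20.08 p [ 0.5784 -0.1318  0.0549] yaw 174.71 F [1.6 0.7 5.1] w 0.16 g 20.4 q [-0.27  0.28  1.94  0.    0.92 -1.75]
r 0.06996889365041244 ang -3.955483230502158
[[0.000, 0.007, 0], [0, 0, -0.033]], [[0.001, 0.015, 0], [0, 0, -0.066]], [[0.001, 0.022, 0], [0, 0, -0.099]], [[0.002, 0.029, 0], [0, 0, -0.132]],
```

Request:
play_rows(
  rows=[
    [[0,0.004,0],[0,0,-0.018]],
    [[0,0.008,0],[0,0,-0.036]],
    [[0,0.012,0],[0,0,-0.05]],
    [[0.001,0.016,0],[0,0,-0.06]],
    [[0.001,0.016,0],[0,0,-0.06]],
    [[0.001,0.016,0],[0,0,-0.06]],
  ],
)

```text
time: 20.58
tool_pos: [0.5785, -0.1288, 0.0549]
tcp_rot: [0.071, 3.138, -0.002]
wrist_force: [-0.0, -2.6, 5.9]
width: 0.165
grip_force: 20.4
```

```bash
python3 arc.py 2 1
```

```text
t 20.58 p [ 0.5785 -0.1288  0.0549] yaw 177.4 F [-0.  -2.6  5.9] w 0.165 g 20.4 q [-0.26  0.28  1.94 -0.    0.92 -1.79]
r 0.06995004855098381 ang -1.475937392147343
[[0.001, 0.017, 0], [0, 0, -0.077]],
```

Request:
play_rows(
  rows=[
    [[0,0.004,0],[0,0,-0.01]],
    [[0,0.008,0],[0,0,-0.02]],
    [[0,0.01,0],[0,0,-0.02]],
    [[0,0.01,0],[0,0,-0.02]],
    [[0,0.01,0],[0,0,-0.02]],
  ],
)

```text
time: 21.0
tool_pos: [0.5785, -0.1285, 0.0549]
tcp_rot: [0.046, 3.138, -0.007]
wrist_force: [-0.0, -9.6, 4.6]
width: 0.161
grip_force: 20.5
```

```bash
python3 arc.py 2 1
```

```text
t 21.0 p [ 0.5785 -0.1285  0.0549] yaw 178.33 F [-0.  -9.6  4.6] w 0.161 g 20.5 q [-0.26  0.28  1.94 -0.    0.92 -1.8 ]
r 0.0699597848813813 ang -1.2413080439918802
[[0.000, 0.016, 0], [0, 0, -0.072]],
```

The lever met its stop at -1.24° (predicted -1.3°) with 9.6 N. One firmer press, then I'll ease off, open and lift away.

Request:
play_rows(
  rows=[
    [[0,0.006,0],[0,0,0]],
    [[0,0.01,0],[0,0,0]],
    [[0,0.01,0],[0,0,0]],
    [[0,0.01,0],[0,0,0]],
  ],
)

```text
time: 21.33
tool_pos: [0.5786, -0.1282, 0.055]
tcp_rot: [0.045, 3.138, -0.013]
wrist_force: [-1.1, -16.6, 3.4]
width: 0.16
grip_force: 20.9
```

Request:
play_rows(
  rows=[
    [[0,-0.006,0],[0,0,0]],
    [[0,-0.012,0],[0,0,0]],
    [[0,-0.012,0],[0,0,0]],
    [[0,-0.012,0],[0,0,0]],
    [[0,-0.012,0],[0,0,0]],
    [[0,-0.012,0],[0,0,0]],
    [[0,-0.012,-0.05],[0,0,0]],
    [[0,-0.012,-0.15],[0,0,0]],
    [[0,-0.012,-0.3],[0,0,0]],
    [[0,-0.012,-0.4],[0,0,0]],
    [[0,-0.012,-0.4],[0,0,0]],
    [[0,-0.012,-0.4],[0,0,0]],
  ],
  claw=0.1,
)

```text
time: 22.33
tool_pos: [0.5794, -0.1261, 0.1575]
tcp_rot: [0.043, 3.135, -0.002]
wrist_force: [-0.0, 0.3, -0.2]
width: 0.549
grip_force: 0.0
```

```bash
python3 look.py w10.npz
```

```text
t 22.33 p [ 0.5794 -0.1261  0.1575] yaw 178.42 F [-0.   0.3 -0.2] w 0.549 g 0.0 q [-0.26  0.16  1.87  0.    1.11 -1.8 ]
top red [(array([422, 192,   5,   5,  22], dtype=int32), array([424.0455, 194.0909]))] scene red [(array([412, 233,   4,  11,  36], dtype=int32), array([413.3611, 237.8889]))]
knob [ 0.5781 -0.1296  0.0607]
```

```bash
python3 -c "
from h import *
L=np.load('w10.npz');im,K,T=L['im'],L['K'],L['T'];print(T[:3,3])
for y in np.arange(-.046,-.104,-.0025):
  o=[]
  for x in(-.0125,-.006,0,.006,.0125):
    u,v=proj(K,T,np.array([.5098+x+.023*(y+.0735),y,.0414]));o.append('%d,%d,%d'%tuple(im[int(round(v)),int(round(u))]) if 0<=v<399.5 and 0<=u<639.5 else '-')
  print(round(y,4),*o)
"
```

```text
[ 0.51319723 -0.1235317   0.29949673]
-0.046 142,137,130 145,137,129 144,140,130 143,138,128 146,141,131
-0.0485 118,116,111 117,114,108 117,117,108 110,108,102 118,115,108
-0.051 90,89,86 101,97,93 97,96,91 104,103,97 112,111,107
-0.0535 66,63,61 64,62,59 67,65,62 78,77,72 61,59,57
-0.056 69,75,87 74,81,94 80,86,94 70,74,80 71,73,84
-0.0585 82,92,107 83,93,108 77,87,99 84,90,107 76,84,97
-0.061 99,102,104 114,116,120 120,123,116 109,112,115 92,97,106
-0.0635 91,91,90 112,108,92 148,151,128 152,156,131 147,147,126
-0.066 77,76,72 101,93,78 100,93,78 149,153,129 97,90,79
-0.0685 81,78,73 100,93,79 91,77,65 97,89,72 94,86,75
-0.071 81,80,73 98,89,74 74,52,46 102,92,78 92,86,71
-0.0735 83,81,77 95,84,71 73,53,45 98,90,76 94,87,72
-0.076 78,75,72 97,87,74 70,46,37 93,83,71 91,87,72
-0.0785 80,78,76 101,92,77 72,51,42 80,66,51 92,83,71
-0.081 81,83,79 97,90,75 93,82,68 98,88,73 92,86,72
-0.0835 114,119,111 150,155,135 130,129,111 102,91,80 94,87,76
-0.086 111,115,108 154,157,140 156,159,140 96,91,73 94,88,72
-0.0885 111,117,109 136,132,116 132,131,112 98,97,81 93,86,75
-0.091 114,113,108 115,115,107 119,122,112 117,116,110 99,98,92
-0.0935 126,126,122 125,123,117 123,123,117 124,121,120 107,107,100
-0.096 126,123,120 125,122,118 127,126,121 125,123,119 109,108,103
-0.0985 104,104,99 125,126,119 127,126,122 127,127,120 72,74,69
-0.101 58,58,56 129,128,123 129,128,124 130,128,122 43,42,43
-0.1035 101,100,96 129,129,122 127,127,122 130,128,124 54,54,53
```

The block is flush against the fixed jaw, the sliding jaw's lip covers its other end, and the knob is in the shut position. The robot is clear of everything, so I'm handing in.

```bash
python3 -c "
from h import *
print(bot.finish_job())"
```

```text
the job is handed in; nothing more can be done
None
```

The trimmed block lies wax up in the tray's free strip, and the untrimmed block is seated between the pins with the lever shut on its stop; the job was handed in after about 22.5 s on the robot's clock, and no verdict came back.

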